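Feed a spent battery through the self-closing flap of a return box

TASK

Get rid of the spent battery block that lies on the shelf of the grey return box: with one finger push the box's sloping self-closing flap open before the battery gets there and keep it held open with that finger, and with the other finger gently push the battery along the shelf, over its edge and into the box. Do not pinch, lift or carry the battery and do not ram the shut flap open with it. Leave the battery inside, let the flap close, and leave the box and the jar, tin and screwdriver as they stand.

Things in the scene. Friction and masses are not known exactly. Their poses are not given: they have to be found in the camera images.
- box: Grey steel battery return box fixed to the table, 355 mm deep (x), 220 mm wide (y). Origin on the table top below the middle of its shelf's far edge; x points into the box (away from the robot; yaw varies), z up. x -150 to 0: block with a flat top, the shelf, 100 mm above the table. x 0 to 205: hollow, walls and floor 6 mm thick, inner floor 94 mm below the shelf, mouth shut by the flap.
- shelf_edge (a point): Middle of the shelf's far edge, on its top surface. The lower edge of the shut flap lies level with it, 14 mm farther in. Axes as box: x into the box, y left, z up. On the shelf two polished, slippery steel kerbs, 8 mm high, 4 mm thick, run along x (from -140 to -5 mm) at y = +36 and -36 mm, with a 68 mm lane between; outside each kerb 72 mm of shelf is free.
- flap_hinge (a point): Middle of the flap's hinge, a 6 mm rod along the box's y, 85 mm in x and 52 mm in z from shelf_edge. Behind it lies the flat roof with a clear window (x 85 to 205 mm from the shelf edge), its top 57 mm above the shelf. A finger coming from above must stay in front of the rod (x under 80 mm).
- flap (a joint): The flap, an aluminium plate 88 mm long, 196 mm wide (y -98 to 98), 3 mm thick, hinged at its upper edge. Value in rad: 0 = shut, sloping 36 degrees from near the shelf edge up to the hinge; it swings down into the box, at 0.94 hangs straight down, at most 1.15. A spring shuts it (0.1 N m shut, 0.2 at 0.8 rad: 2 to 6 N at a finger); the battery's weight does not open it.
- battery: Spent battery block, grey plastic with a black band and two 4 mm brass studs on top: 28 mm (x) by 50 mm (y) by 30 mm high, about 0.12 kg. Origin in the middle of its underside. It lies loose in the lane on the shelf, x roughly along the box's x (within 0.2 rad). It tips over the edge and drops in once its middle is some mm past the edge and the flap is about 0.5 rad open.
- battery_mid (a point): The middle of the battery block, 15 mm above its underside. Axes as battery. Pushed off-centre from behind, the battery turns; the kerbs keep it in the lane.
- jar: White screw-top jar, 68 mm across, 100 mm high, standing on the table to the left of the box. Origin under its middle. A bystander.
- tin: Bare steel tin can, 76 mm across, 90 mm high, standing on the table to the right of the box. Origin under its middle. A bystander.
- screwdriver: Screwdriver lying on the table to the right of the box. A bystander.
Things that resemble listed ones, but are neither listed nor needed, are in the scene too. What is meant by the battery is not green, and is the larger of those in its own colour.

How it is judged:
On the way, in this order (a step that is already met when the one before it is completed fails the run):
1. a finger pushes the flap open (over 0.12 rad) while the middle of the battery is still on the shelf (value of joint flap above 0.12 rad and contact force between the fingers and flap above 0.2 N and x of battery_mid in the frame of shelf_edge below 0 m), for 0.05 s.
2. the battery goes over the shelf edge while a finger still holds the flap open (over 0.3 rad) (value of joint flap above 0.3 rad and contact force between the fingers and flap above 0.2 N and x of battery_mid in the frame of shelf_edge above 0.008 m), for 0.05 s.
At the end, for the whole second after the job is handed in: The battery lies at rest inside the box (its middle behind the shelf edge, between the walls, over 30 mm below the shelf), the flap is shut again (under 0.04 rad), and the bystanders have not moved over 20 mm (x of battery_mid in the frame of shelf_edge between 0.005 and 0.2 m and y of battery_mid in the frame of shelf_edge between -0.105 and 0.105 m and z of battery_mid in the frame of shelf_edge below -0.03 m and linear speed of battery below 0.02 m/s and value of joint flap below 0.04 rad and distance of each of jar, tin, screwdriver from where it was at the start of the episode below 0.02 m); the robot touches nothing.
It fails at once if the battery is lifted (over 12 mm up from where it lay on the shelf) (z of battery_mid in the frame of shelf_edge above 0.027 m).
It fails at once if the battery is pinched or pushed hard (over 15 N from the fingers) (contact force between the fingers and battery above 15 N).
It fails at once if the battery, still on the shelf, is rammed against the shut flap (over 1.5 N, flap under 0.1 rad) (contact force between battery and flap above 1.5 N and x of battery_mid in the frame of shelf_edge below 0 m and value of joint flap below 0.1 rad).
It fails at once if the jar, tin or screwdriver is moved over 20 mm (distance of any of jar, tin, screwdriver from where it was at the start of the episode above 0.02 m).
It also fails if it takes over 43 s, if anything falls off the work surface, if the arm or the gripper's body presses on something with over 40 N, if the wrist force passes 120 N, or if a joint passes its speed limit or range.

ROBOT

A 6-joint arm with a two-finger parallel gripper is mounted at the origin on the work surface. World frame = base frame: x ahead of the robot, y to its left, z up, the work surface at z = 0. Lengths are in m, angles in rad, forces in N, time in s.
With the tool pointing down it reaches from about 0.225 to 0.875 m from the base axis. Payload 3.4 kg.
Tool frame: the origin (TCP) lies at the very end of the fingers, on their centre line; the grasp point (between the pads) lies 19 mm behind it; z points along the fingers, y is the line along which they close (so a half turn about z gives the same grasp; the last joint's range is limited). The gripper opens to 85 mm and grips with 20 to 120 N. Pads are 22 mm wide; open, the fingers measure 114 mm over their backs; the gripper's body (76 mm by 85 mm) begins 54 mm behind the grasp point. The pads swing forward as they close: fully open they stand 13 mm farther back than shut.
Start: joints at [1.081, 0.276, 1.505, -0, 1.361, -0.121], TCP at [0.207, 0.536, 0.231] pointing down, gripper open.
Joint ranges: [-2.89, 2.89], [-0.75, 2.08], [0.22, 2.7], [-1.18, 4.32], [0.11, 2.71], [-2.7, 2.7]. Speed limits (rad/s): [2.57, 2.57, 3.14, 3.14, 3.14, 3.14].

INTERFACE

Orientations are given as a unit quaternion [w, x, y, z].
In Python, from rig import get_state, optics, sign_off gives the robot as it stands.
- The arm moves only by the tool send_rows, never from a script. Its argument "increments" is a list of rows, each an object with "gripper": the gripper's target within -1 to 1 (shut at 1, half-way at 0, fully open at -1); "linear": the shift along the world's x, y, z in m, a list of three; "delta_rot": the turn, a rotation vector about the world's x, y, z in rad, a list of three. In form: [{"gripper": gripper, "linear": [dx, dy, dz], "delta_rot": [rx, ry, rz]}, ...]. A call has 1 to 8 rows; each row is the pose to reach, as a shift and turn from the pose commanded when the call began; what a row does not reach only later rows make up. A row lasts 1/10 s, in which the tool goes at most 50 mm and 8.59 degrees, less where a joint would pass 70% of its speed; a pose out of reach is approached as far as the arm can. A call with a gripper value outside its range is refused whole. The fingers move at their own pace and stop on an object; "newtons" is the grip in N (left out, the last holds). Time passes only in rows, so rows that repeat a pose let the fingers close. It gives the time, the measured TCP pose, the force, the opening and the grip force at its end, in the units of the state.
- get_state(): the state, without advancing time (a new reading comes with each control period).
- optics.get_image(name): name is "side" or "top"; returns a dict with "pixels" (384x512x3 uint8, blue, green, red), "K" (3x3 intrinsics, pixels), "rvec" (rotation vector, rad) and "tvec" (3), from world to camera coordinates, as OpenCV has them. Camera axes: x right, y down, z forward; pixel columns grow to the right and rows downward; lengths in m; the calibration is good to about 2 mm. A picture is of the moment at which its call begins. There is no depth.
- sign_off(): hands the job in; it is judged then, once.
The state is a dict: "clock": time; "qpos": joint angles; "qd": joint speeds; "effort": joint torques, N m; "position": TCP position; "ee_rot": TCP orientation; "contact_force": force on the tool from outside, world axes, zero at the start; "moment": the same for the moment, N m; "width": finger opening in m; "gripper_force": force on a finger pad.
Only numpy, scipy, OpenCV 4.12 (cv2) and the standard library are available. Lean on these libraries where they do the work, as an engineer would, in place of code of your own. Each camera call takes 0.05 s, during which the arm holds its last target. There are 200 camera calls.

## Working session

There is one attempt and no reset: what is moved stays moved. The work goes in short steps, Python scripts to look and compute and a tool call to move; the robot and the scene stay as the last step left them, time stands still between calls to the robot, and variables do not carry over. Pictures are saved under pics/ and viewed, at most 10 in all, crops included, and the job is handed in when it is done.

Besides the shell and the picture viewer there is one more tool, called after "Call:" as name(argument=value, ...) on one line, values as JSON. send_rows: Moves the arm, as the interface text tells. Its arguments: {"type":"object","properties":{"increments":{"type":"array"},"newtons":{"type":"number"}},"required":["increments"]}

```bash
mkdir -p pics
python3 - <<'E'
from rig import get_state, optics
import cv2,pickle
d={}
for n in("top","side"):
    d[n]=optics.get_image(n); cv2.imwrite(f"pics/{n}0.png",d[n]["pixels"])
    print(n,d[n]["K"],d[n]["rvec"],d[n]["tvec"])
pickle.dump(d,open("d0.pkl","wb"))
s=get_state();print(s)
E
```

```text
top [[462.87089109   0.         265.99783206]
 [  0.         462.87089109 196.23028562]
 [  0.           0.           1.        ]] [ 2.16006203 -2.10222373  0.16978037] [-0.01510455  0.54722839  1.08294723]
side [[492.96156304   0.         254.46483727]
 [  0.         492.96156304 189.09950245]
 [  0.           0.           1.        ]] [ 2.33596722 -0.87893292  0.32567532] [-0.39640081  0.31319003  0.98055912]
{'clock': 0.1, 'qpos': array([ 1.08099188e+00,  2.76508147e-01,  1.50598863e+00, -3.50422969e-05,
        1.36071096e+00, -1.20996188e-01]), 'qd': array([-2.27431106e-05,  1.37168610e-04, -3.69503978e-03, -4.65261147e-04,
        9.58072107e-05,  1.31843363e-04]), 'effort': array([ 8.92915796e-04, -4.17702234e+01, -2.46403545e+01, -4.54063820e-04,
        5.77384169e-03, -1.80092758e-05]), 'position': array([0.20708239, 0.53591322, 0.23054682]), 'ee_rot': array([-2.26466079e-04,  1.83357132e-01,  9.83046036e-01, -7.75321197e-04]), 'contact_force': array([-0.07396264, -0.45190491, -0.21921632]), 'moment': array([-0.01907699, -0.00753132,  0.04470235]), 'gripper_force': 0.0, 'width': 0.08566017933250371}
```

View pics/top0.png

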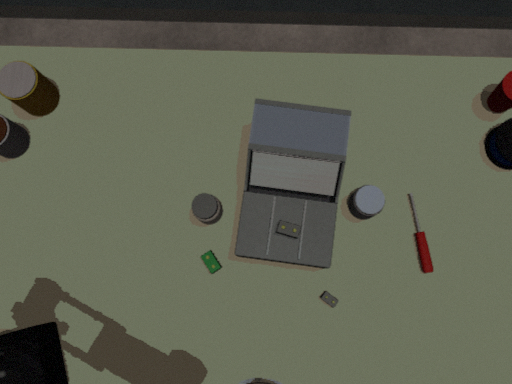

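View pics/side0.png

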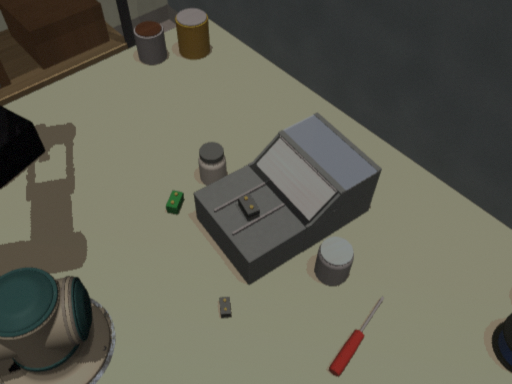

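Candidates for the battery: the grey block on the shelf at top (288,229), a green one at (211,262) and a smaller grey one at (329,298). By the description it is the one on the shelf. I'll check it in a close crop.

```bash
cat > h.py <<'E'
import numpy as np, cv2
def ray(c,uv):
    R=cv2.Rodrigues(np.array(c["rvec"]))[0]; t=np.array(c["tvec"]).ravel()
    p=cv2.undistortPoints(np.array([[uv]],float),np.array(c["K"]),None).ravel()
    return -R.T@t, R.T@np.array([p[0],p[1],1])
def onz(c,uv,z):
    o,d=ray(c,uv); return o+d*(z-o[2])/d[2]
def proj(c,P):
    return cv2.projectPoints(np.array(P,float).reshape(-1,1,3),np.array(c["rvec"]),np.array(c["tvec"]),np.array(c["K"]),None)[0].reshape(-1,2)
E
python3 - <<'E'
import pickle,cv2
from h import *
d=pickle.load(open("d0.pkl","rb"))
im=d["top"]["pixels"][180:280,225:350]
im=cv2.resize(im,None,fx=6,fy=6,interpolation=cv2.INTER_CUBIC)
im=cv2.convertScaleAbs(im,alpha=1.8)
cv2.imwrite("pics/crop1.png",im)
c=d["top"]
for uv,z in [((237,262),.1),((330,266),.1),((243,192),.1),((337,202),.1),((288,229),.13),((206,207),.1),((368,201),.09),((257,103),.157),((349,111),.157)]:
    print(uv,onz(c,uv,z).round(4))
E
```

```text
(237, 262) [0.3855 0.0607 0.1   ]
(330, 266) [ 0.3823 -0.1498  0.1   ]
(243, 192) [0.5468 0.0529 0.1   ]
(337, 202) [ 0.5292 -0.1653  0.1   ]
(288, 229) [ 0.4606 -0.0521  0.13  ]
(206, 207) [0.5094 0.1372 0.1   ]
(368, 201) [ 0.5351 -0.239   0.09  ]
(257, 103) [0.7428 0.025  0.157 ]
(349, 111) [ 0.7292 -0.1836  0.157 ]
```

View pics/crop1.png

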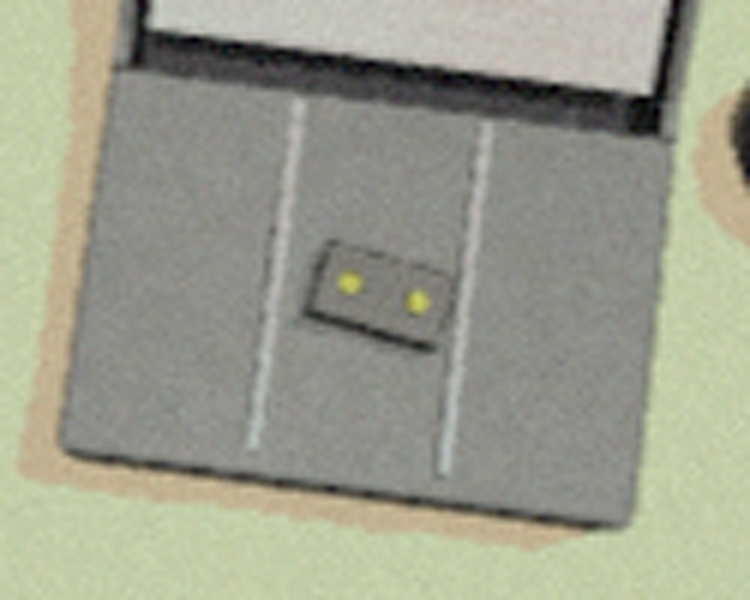

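The crop shows the block with the black band and two studs at crop (349,283) and (418,302). It lies in the lane, touching neither kerb clearly, so this is the battery. Next I fit the box pose from the shelf corners and kerb ends.

Run:
```python
import pickle
from h import *
from scipy.optimize import least_squares
d=pickle.load(open("d0.pkl","rb")); c=d["top"]
f=lambda x,y:(225+(x+.5)/6-.5,180+(y+.5)/6-.5)
obs=[((62,450),-.15,.11,.1),((630,524),-.15,-.11,.1),((113,68),0,.11,.1),((668,133),0,-.11,.1),
((298,98),-.005,.036,.108),((254,447),-.14,.036,.108),((488,122),-.005,-.036,.108),((444,473),-.14,-.036,.108)]
W=np.array([onz(c,f(*o[0]),o[3])[:2] for o in obs]); L=np.array([o[1:3] for o in obs])
def tr(p,L): a=p[2]; return p[:2]+L@np.array([[np.cos(a),np.sin(a)],[-np.sin(a),np.cos(a)]])
r=least_squares(lambda p:(tr(p,L)-W).ravel(),[.54,-.05,-.1])
print(r.x, (tr(r.x,L)-W).round(4).tolist())
p=r.x;a=p[2];R=np.array([[np.cos(a),-np.sin(a)],[np.sin(a),np.cos(a)]])
S=[onz(c,f(*q),.133)[:2] for q in((349,283),(418,302))]
m=(S[0]+S[1])/2; v=S[0]-S[1]
print("bat world",m,"box",R.T@(m-p[:2]),"yaw rel",np.arctan2(-v[0],v[1])-a, np.linalg.norm(v))
# side check
cs=d["side"]; print(proj(cs,[[*tr(p,np.array([x,y])),z] for x,y,z in[(-.15,.11,.1),(-.15,-.11,.1),(.205,-.11,.157),(.205,.11,.157)]]))
print(proj(cs,[[*m,.133]]))
```

```text
[ 0.53995529 -0.05603634 -0.09781693] [[-0.0007, 0.002], [-0.0003, -0.002], [0.0013, 0.0014], [-0.0005, -0.0027], [0.0003, 0.0001], [-0.0007, 0.0], [0.0006, 0.0014], [-0.0, -0.0001]]
bat world [ 0.46186948 -0.05301772] box [-0.07800734 -0.00462175] yaw rel -0.1450088434972447 0.026429681860017613
[[192.08061919 191.46431241]
 [249.20090687 261.33633954]
 [381.02010464 166.19970373]
 [315.97727879 110.29625   ]]
[[248.04148287 200.9947185 ]]
```

Box pose: shelf edge at (0.540, -0.056), yaw -0.098. The battery is at box x -78 mm, y -5 mm.

Plan: straddle the battery with the fingers in line along box x, at about 60 mm opening. The far finger leads and opens the flap, and the rear finger pushes the battery. First I move to hover.

Call:
send_rows(increments=[{"gripper":-0.4,"linear":[0.015,-0.035,0.004],"delta_rot":[0,0,-0.08]},{"gripper":-0.4,"linear":[0.032,-0.074,0.004],"delta_rot":[0,0,-0.17]},{"gripper":-0.4,"linear":[0.05,-0.115,0.004],"delta_rot":[0,0,-0.26]},{"gripper":-0.4,"linear":[0.068,-0.157,0.004],"delta_rot":[0,0,-0.35]},{"gripper":-0.4,"linear":[0.086,-0.198,0.004],"delta_rot":[0,0,-0.44]},{"gripper":-0.4,"linear":[0.104,-0.24,0.004],"delta_rot":[0,0,-0.53]},{"gripper":-0.4,"linear":[0.122,-0.282,0.004],"delta_rot":[0,0,-0.62]},{"gripper":-0.4,"linear":[0.13,-0.3,0.004],"delta_rot":[0,0,-0.66]}])

```text
clock: 0.9
position: [0.3377, 0.2332, 0.2351]
ee_rot: [0.0, 0.494, 0.869, -0.001]
contact_force: [-0.1, 0.9, 0.1]
width: 0.0598
gripper_force: 0.0
```

Call:
send_rows(increments=[{"gripper":-0.4,"linear":[0.017,-0.04,0],"delta_rot":[0,0,-0.09]},{"gripper":-0.4,"linear":[0.035,-0.08,0],"delta_rot":[0,0,-0.19]},{"gripper":-0.4,"linear":[0.053,-0.122,0],"delta_rot":[0,0,-0.29]},{"gripper":-0.4,"linear":[0.071,-0.164,0],"delta_rot":[0,0,-0.39]},{"gripper":-0.4,"linear":[0.089,-0.206,0],"delta_rot":[0,0,-0.49]},{"gripper":-0.4,"linear":[0.107,-0.248,0],"delta_rot":[0,0,-0.58]},{"gripper":-0.4,"linear":[0.125,-0.288,0],"delta_rot":[0,0,-0.64]},{"gripper":-0.4,"linear":[0.125,-0.288,0],"delta_rot":[0,0,-0.64]}])

```text
clock: 1.7
position: [0.4646, -0.0565, 0.2349]
ee_rot: [0.001, 0.743, 0.669, -0.0]
contact_force: [0.4, 0.4, 0.1]
width: 0.0598
gripper_force: 0.0
```

Run:
```python
from rig import get_state, optics
import cv2
from scipy.spatial.transform import Rotation as Ro
s=get_state();print(s['clock'],s['position'],s['width'],s['contact_force'])
q=s['ee_rot'];print(Ro.from_quat([*q[1:],q[0]]).as_matrix().round(4))
im=optics.get_image("side")["pixels"][60:300,150:410]
cv2.imwrite("pics/s1.png",cv2.convertScaleAbs(cv2.resize(im,None,fx=2.4,fy=2.4,interpolation=cv2.INTER_CUBIC),alpha=1.6))
```

```text
1.7 [ 0.46458807 -0.0564774   0.23485838] 0.05975444513186211 [0.39908679 0.41494442 0.13569243]
[[ 0.1039  0.9946  0.0012]
 [ 0.9946 -0.1039 -0.0028]
 [-0.0026  0.0015 -1.    ]]
```

View pics/s1.png

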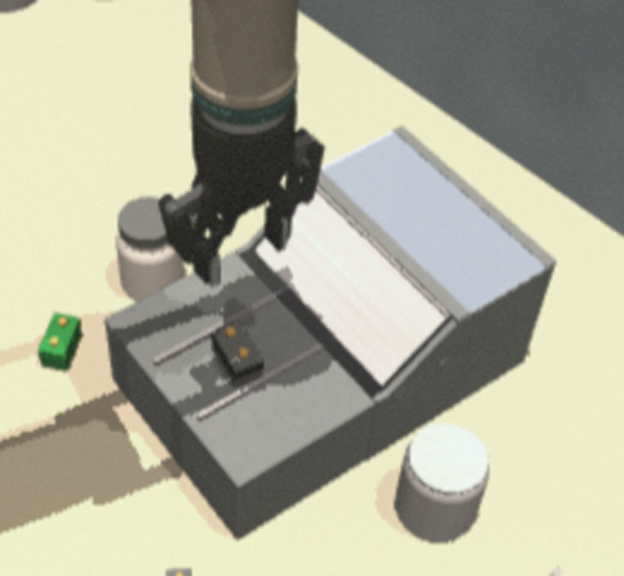

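The side crop shows the gripper in line with the lane above the battery (crop 238,345) and the flap shut. I correct slightly and descend to straddle the battery.

Call:
send_rows(increments=[{"gripper":-0.4,"linear":[-0.003,0.004,-0.02],"delta_rot":[0,0,0.006]},{"gripper":-0.4,"linear":[-0.003,0.004,-0.045],"delta_rot":[0,0,0.006]},{"gripper":-0.4,"linear":[-0.003,0.004,-0.07],"delta_rot":[0,0,0.006]},{"gripper":-0.4,"linear":[-0.003,0.004,-0.09],"delta_rot":[0,0,0.006]},{"gripper":-0.4,"linear":[-0.003,0.004,-0.105],"delta_rot":[0,0,0.006]},{"gripper":-0.4,"linear":[-0.003,0.004,-0.117],"delta_rot":[0,0,0.006]},{"gripper":-0.4,"linear":[-0.003,0.004,-0.127],"delta_rot":[0,0,0.006]},{"gripper":-0.4,"linear":[-0.003,0.004,-0.127],"delta_rot":[0,0,0.006]}])

```text
clock: 2.55
position: [0.4578, -0.0464, 0.1072]
ee_rot: [-0.001, 0.738, 0.674, -0.001]
contact_force: [0.8, 0.2, 0.2]
width: 0.0595
gripper_force: 0.0
```

Call:
send_rows(increments=[{"gripper":-0.4,"linear":[0,0,-0.002],"delta_rot":[0,0,0]},{"gripper":-0.4,"linear":[0,0,-0.004],"delta_rot":[0,0,0]},{"gripper":-0.4,"linear":[0,0,-0.004],"delta_rot":[0,0,0]}])

```text
clock: 2.85
position: [0.4595, -0.0476, 0.1046]
ee_rot: [0.0, 0.739, 0.674, 0.0]
contact_force: [-0.2, 0.4, -0.9]
width: 0.06
gripper_force: 0.0
```

Run:
```python
from rig import get_state, optics
import cv2
s=get_state();print(s['clock'],s['position'],s['width'],s['contact_force'])
im=optics.get_image("side")["pixels"][110:270,190:350]
cv2.imwrite("pics/s2.png",cv2.convertScaleAbs(cv2.resize(im,None,fx=3.7,fy=3.7,interpolation=cv2.INTER_CUBIC),alpha=1.8))
```

```text
2.85 [ 0.45946787 -0.04761718  0.10461982] 0.06000653445526599 [-0.21108369  0.37683886 -0.86600028]
```

View pics/s2.png

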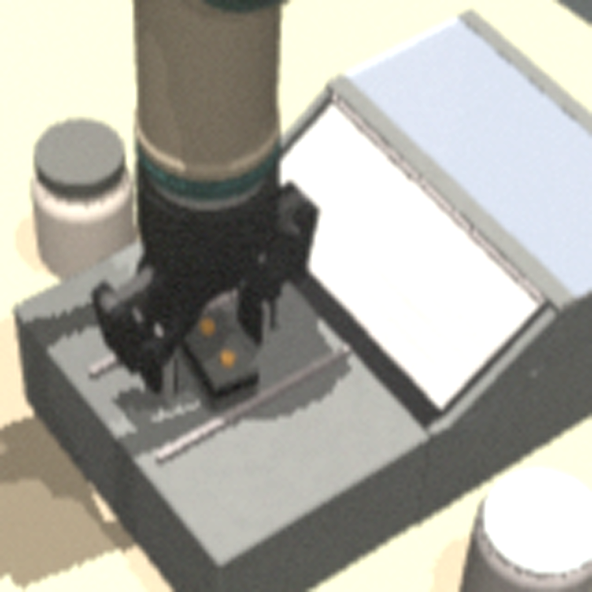

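The crop shows both fingers straddling the battery (studs at crop 207,325 and 228,357) without touching it. I correct y by -4 mm and begin the forward push.

Call:
send_rows(increments=[{"gripper":-0.4,"linear":[-0.0004,-0.004,0],"delta_rot":[0,0,-0.006]},{"gripper":-0.4,"linear":[0.0026,-0.0043,0],"delta_rot":[0,0,-0.006]},{"gripper":-0.4,"linear":[0.0056,-0.0046,0],"delta_rot":[0,0,-0.006]},{"gripper":-0.4,"linear":[0.0086,-0.0049,0],"delta_rot":[0,0,-0.006]},{"gripper":-0.4,"linear":[0.0116,-0.0052,0],"delta_rot":[0,0,-0.006]},{"gripper":-0.4,"linear":[0.0146,-0.0055,0],"delta_rot":[0,0,-0.006]},{"gripper":-0.4,"linear":[0.0171,-0.0057,0],"delta_rot":[0,0,-0.006]},{"gripper":-0.4,"linear":[0.0196,-0.006,0],"delta_rot":[0,0,-0.006]}])

```text
clock: 3.7
position: [0.4786, -0.0536, 0.1042]
ee_rot: [-0.0, 0.741, 0.672, -0.0]
contact_force: [-0.7, 0.8, 0.5]
width: 0.0597
gripper_force: 0.6
```

Call:
send_rows(increments=[{"gripper":-0.4,"linear":[0.0025,-0.0002,0],"delta_rot":[0,0,0]},{"gripper":-0.4,"linear":[0.005,-0.0005,0],"delta_rot":[0,0,0]},{"gripper":-0.4,"linear":[0.0075,-0.0007,0],"delta_rot":[0,0,0]},{"gripper":-0.4,"linear":[0.01,-0.001,0],"delta_rot":[0,0,0]},{"gripper":-0.4,"linear":[0.0125,-0.0012,0],"delta_rot":[0,0,0]},{"gripper":-0.4,"linear":[0.015,-0.0015,0],"delta_rot":[0,0,0]},{"gripper":-0.4,"linear":[0.0175,-0.0017,0],"delta_rot":[0,0,0]},{"gripper":-0.4,"linear":[0.02,-0.002,0],"delta_rot":[0,0,0]}])

```text
clock: 4.5
position: [0.4991, -0.0556, 0.1043]
ee_rot: [0.0, 0.741, 0.672, 0.0]
contact_force: [-0.3, 0.1, -0.5]
width: 0.0598
gripper_force: 0.3
```

Call:
send_rows(increments=[{"gripper":-0.4,"linear":[0.0025,-0.0002,0],"delta_rot":[0,0,0]},{"gripper":-0.4,"linear":[0.005,-0.0005,0],"delta_rot":[0,0,0]},{"gripper":-0.4,"linear":[0.0075,-0.0007,0],"delta_rot":[0,0,0]},{"gripper":-0.4,"linear":[0.01,-0.001,0],"delta_rot":[0,0,0]},{"gripper":-0.4,"linear":[0.0125,-0.0012,0],"delta_rot":[0,0,0]},{"gripper":-0.4,"linear":[0.015,-0.0015,0],"delta_rot":[0,0,0]},{"gripper":-0.4,"linear":[0.0175,-0.0017,0],"delta_rot":[0,0,0]},{"gripper":-0.4,"linear":[0.02,-0.002,0],"delta_rot":[0,0,0]}])

```text
clock: 5.3
position: [0.5191, -0.0576, 0.1043]
ee_rot: [0.0, 0.741, 0.672, 0.0]
contact_force: [-1.1, 0.6, -0.5]
width: 0.06
gripper_force: 0.3
```

Run:
```python
from rig import get_state, optics
import cv2
s=get_state();print(s['clock'],s['position'],s['width'],s['contact_force'])
im=optics.get_image("side")["pixels"][110:270,190:350]
cv2.imwrite("pics/s3.png",cv2.convertScaleAbs(cv2.resize(im,None,fx=3.7,fy=3.7,interpolation=cv2.INTER_CUBIC),alpha=1.8))
```

```text
5.3 [ 0.5191244  -0.05764317  0.10432084] 0.060019399076324934 [-1.06079761  0.56412275 -0.53906891]
```

View pics/s3.png

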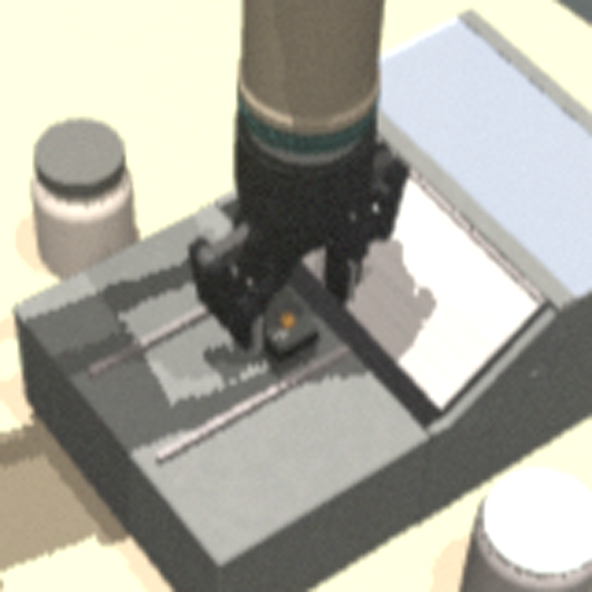

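The battery is being pushed squarely (stud at crop 288,322), and the far finger has just reached the still-shut flap. I continue.

Call:
send_rows(increments=[{"gripper":-0.4,"linear":[0.0025,-0.0002,0],"delta_rot":[0,0,0]},{"gripper":-0.4,"linear":[0.005,-0.0005,0],"delta_rot":[0,0,0]},{"gripper":-0.4,"linear":[0.0075,-0.0007,0],"delta_rot":[0,0,0]},{"gripper":-0.4,"linear":[0.01,-0.001,0],"delta_rot":[0,0,0]},{"gripper":-0.4,"linear":[0.0125,-0.0012,0],"delta_rot":[0,0,0]},{"gripper":-0.4,"linear":[0.015,-0.0015,0],"delta_rot":[0,0,0]},{"gripper":-0.4,"linear":[0.0175,-0.0017,0],"delta_rot":[0,0,0]},{"gripper":-0.4,"linear":[0.02,-0.002,0],"delta_rot":[0,0,0]}])

```text
clock: 6.15
position: [0.5387, -0.0595, 0.1042]
ee_rot: [-0.0, 0.741, 0.672, -0.0]
contact_force: [-2.9, 0.2, 1.6]
width: 0.0597
gripper_force: 1.3
```

Run:
```python
from rig import get_state, optics
import cv2
s=get_state();print(s['clock'],s['position'],s['width'],s['contact_force'])
im=optics.get_image("side")["pixels"][110:270,190:350]
cv2.imwrite("pics/s4.png",cv2.convertScaleAbs(cv2.resize(im,None,fx=3.7,fy=3.7,interpolation=cv2.INTER_CUBIC),alpha=1.8))
```

```text
6.15 [ 0.53866733 -0.05951498  0.10421863] 0.05966087973114579 [-2.87204512  0.18945457  1.57892592]
```

View pics/s4.png

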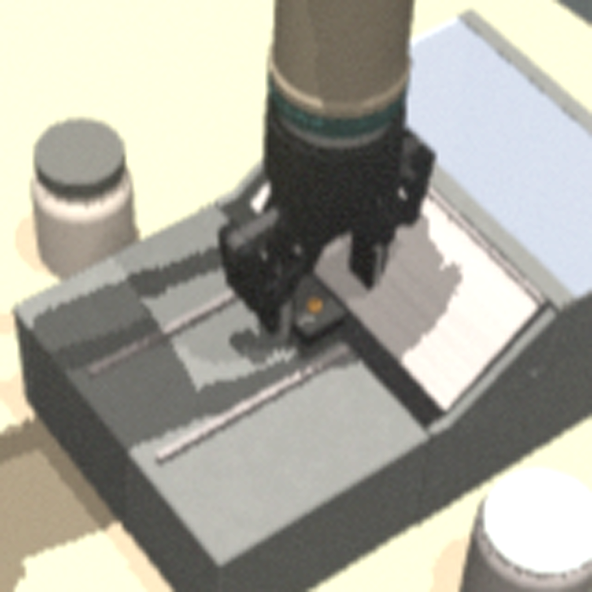

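The flap is now partly open, held by the far finger (crop 370,275), and the battery is still on the shelf (stud at 315,305). I continue.

Call:
send_rows(increments=[{"gripper":-0.4,"linear":[0.0025,-0.0002,0],"delta_rot":[0,0,0]},{"gripper":-0.4,"linear":[0.005,-0.0005,0],"delta_rot":[0,0,0]},{"gripper":-0.4,"linear":[0.0075,-0.0007,0],"delta_rot":[0,0,0]},{"gripper":-0.4,"linear":[0.01,-0.001,0],"delta_rot":[0,0,0]},{"gripper":-0.4,"linear":[0.0125,-0.0012,0],"delta_rot":[0,0,0]},{"gripper":-0.4,"linear":[0.015,-0.0015,0],"delta_rot":[0,0,0]},{"gripper":-0.4,"linear":[0.0175,-0.0017,0],"delta_rot":[0,0,0]},{"gripper":-0.4,"linear":[0.02,-0.002,0],"delta_rot":[0,0,0]}])

```text
clock: 7.0
position: [0.5589, -0.0616, 0.1041]
ee_rot: [-0.0, 0.741, 0.672, -0.0]
contact_force: [-3.7, -0.1, 0.1]
width: 0.0596
gripper_force: 1.6
```

Run:
```python
from rig import get_state, optics
import cv2
s=get_state();print(s['clock'],s['position'],s['width'],s['contact_force'])
im=optics.get_image("side")["pixels"][110:270,190:350]
cv2.imwrite("pics/s5.png",cv2.convertScaleAbs(cv2.resize(im,None,fx=3.7,fy=3.7,interpolation=cv2.INTER_CUBIC),alpha=1.8))
```

```text
7.0 [ 0.55885239 -0.061577    0.10411707] 0.05955401574369408 [-3.7441756  -0.12967762  0.06996391]
```

View pics/s5.png

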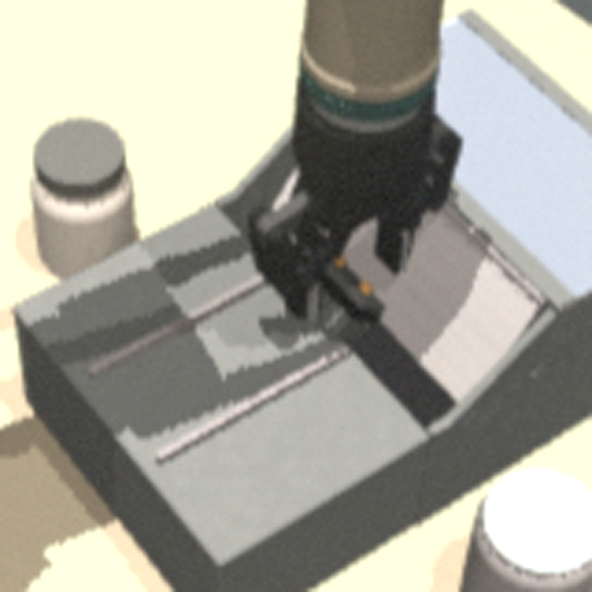

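The flap is well open, and the battery's middle is at about the edge (studs at 340,262 and 367,288). I continue slowly by another 10 mm.

Call:
send_rows(increments=[{"gripper":-0.4,"linear":[0.0015,-0.0001,0],"delta_rot":[0,0,0]},{"gripper":-0.4,"linear":[0.003,-0.0003,0],"delta_rot":[0,0,0]},{"gripper":-0.4,"linear":[0.0045,-0.0004,0],"delta_rot":[0,0,0]},{"gripper":-0.4,"linear":[0.006,-0.0006,0],"delta_rot":[0,0,0]},{"gripper":-0.4,"linear":[0.007,-0.0007,0],"delta_rot":[0,0,0]},{"gripper":-0.4,"linear":[0.008,-0.0008,0],"delta_rot":[0,0,0]},{"gripper":-0.4,"linear":[0.009,-0.0009,0],"delta_rot":[0,0,0]},{"gripper":-0.4,"linear":[0.01,-0.001,0],"delta_rot":[0,0,0]}])

```text
clock: 7.85
position: [0.5618, -0.0619, 0.1044]
ee_rot: [-0.005, 0.741, 0.672, -0.005]
contact_force: [-22.9, 1.8, 14.4]
width: 0.06
gripper_force: 4.7
```

Run:
```python
from rig import get_state, optics
import cv2
s=get_state();print(s['clock'],s['position'],s['width'],s['contact_force'])
im=optics.get_image("side")["pixels"][110:270,190:350]
cv2.imwrite("pics/s6.png",cv2.convertScaleAbs(cv2.resize(im,None,fx=3.7,fy=3.7,interpolation=cv2.INTER_CUBIC),alpha=1.8))
```

```text
7.85 [ 0.56177585 -0.06189056  0.1043768 ] 0.060006245303091434 [-22.93124856   1.78684681  14.40670212]
```

View pics/s6.png

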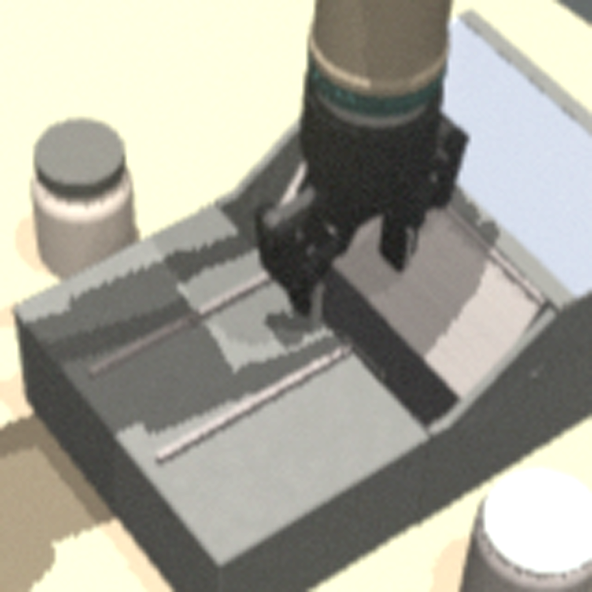

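The battery has dropped in and is no longer on the shelf. The gripper knuckle is touching the roof edge (23 N), so I stop and back off, then lift clear.

Call:
send_rows(increments=[{"gripper":-0.4,"linear":[-0.008,0.0008,0],"delta_rot":[0,0,0]},{"gripper":-0.4,"linear":[-0.012,0.0012,0],"delta_rot":[0,0,0]},{"gripper":-0.4,"linear":[-0.018,0.0018,0],"delta_rot":[0,0,0]},{"gripper":-0.4,"linear":[-0.026,0.0026,0],"delta_rot":[0,0,0]},{"gripper":-0.4,"linear":[-0.034,0.0034,0.003],"delta_rot":[0,0,0]},{"gripper":-0.4,"linear":[-0.042,0.0042,0.01],"delta_rot":[0,0,0]},{"gripper":-0.4,"linear":[-0.05,0.005,0.02],"delta_rot":[0,0,0]},{"gripper":-0.4,"linear":[-0.06,0.006,0.035],"delta_rot":[0,0,0]}])

```text
clock: 8.7
position: [0.508, -0.0565, 0.1398]
ee_rot: [-0.0, 0.741, 0.672, -0.0]
contact_force: [-1.0, 0.7, 0.4]
width: 0.0597
gripper_force: 0.0
```

Call:
send_rows(increments=[{"gripper":-0.4,"linear":[-0.02,0,0.03],"delta_rot":[0,0,0]},{"gripper":-0.4,"linear":[-0.05,0,0.06],"delta_rot":[0,0,0]},{"gripper":-0.4,"linear":[-0.085,0,0.09],"delta_rot":[0,0,0]},{"gripper":-0.4,"linear":[-0.12,0,0.12],"delta_rot":[0,0,0]},{"gripper":-0.4,"linear":[-0.15,0,0.14],"delta_rot":[0,0,0]},{"gripper":-0.4,"linear":[-0.16,0,0.15],"delta_rot":[0,0,0]},{"gripper":-0.4,"linear":[-0.16,0,0.15],"delta_rot":[0,0,0]},{"gripper":-0.4,"linear":[-0.16,0,0.15],"delta_rot":[0,0,0]}])

```text
clock: 9.5
position: [0.3495, -0.0567, 0.2893]
ee_rot: [0.001, 0.741, 0.672, 0.001]
contact_force: [0.1, -0.2, 0.4]
width: 0.0597
gripper_force: 0.0
```

Run:
```python
from rig import get_state, optics
import cv2,numpy as np
s=get_state();print(s['clock'],s['position'],s['contact_force'])
a=optics.get_image("top")["pixels"][90:280,190:440];b=optics.get_image("side")["pixels"][90:280,180:430]
cv2.imwrite("pics/end.png",cv2.convertScaleAbs(cv2.resize(np.hstack([a,b]),(800,304),interpolation=cv2.INTER_CUBIC),alpha=1.8))
```

```text
9.5 [ 0.34953229 -0.05671399  0.28929652] [ 0.06374462 -0.15243265  0.36854219]
```

View pics/end.png

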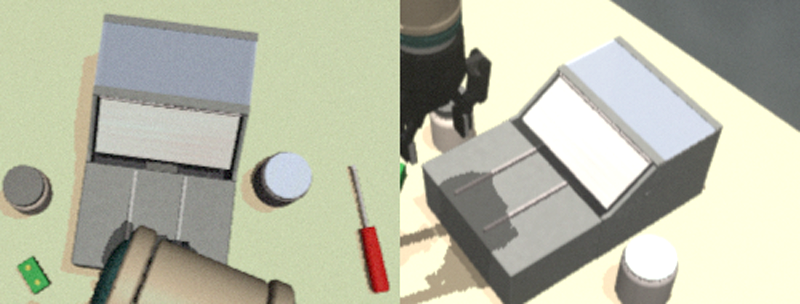

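The flap is shut and the bystanders are in place. In the top half a grey patch shows in the slot at about (160,165). I check numerically where it lies and that the flap matches its starting image.

Run:
```python
from rig import optics
import pickle
from h import *
d=pickle.load(open("d0.pkl","rb")); n={k:optics.get_image(k) for k in d}
for k in d:
    D=cv2.GaussianBlur(cv2.absdiff(d[k]["pixels"],n[k]["pixels"]),(3,3),0).max(2)
    m=(D>10).astype(np.uint8); N,_,st,ce=cv2.connectedComponentsWithStats(m)
    for s,c in zip(st[1:],ce[1:]):
        if s[4]>8: print(k,s,c.round(1))
p=np.array([.53996,-.05604]);a=-.0978;R=np.array([[np.cos(a),-np.sin(a)],[np.sin(a),np.cos(a)]])
for z in(.006,.036,.07,.1): print(z,[(R.T@(onz(n["top"],uv,z)[:2]-p)).round(3) for uv in((280,193),(290,193),(301,193))])
np.set_printoptions(linewidth=250)
print(n["top"]["pixels"][186:200,270:316:2,1]); print(d["top"]["pixels"][186:200,270:316:2,1])
```

```text
top [281 190  21   8 122] [290.6 193.6]
top [   10   219   366   165 21202] [227.5 316.1]
top [ 57 318  13  18 155] [ 62.8 326.9]
top [  0 328  13   7  64] [  5. 331.]
top [ 13 334  13   6  25] [ 19.1 337. ]
top [  8 339   4   3   9] [  9.7 339.9]
top [ 30 341   5   3   9] [ 32.2 341.8]
top [  0 349   3   6  12] [  0.8 351.2]
side [     0      0    512    384 136764] [233.6 222.6]
side [134  27  11  12  34] [137.3  33.4]
side [147  36   8   3  14] [150.6  36.9]
side [   0   38  126   63 1480] [55.4 69.7]
side [325 194  14  15  25] [332.  200.8]
side [307 213  15  14  31] [314.3 219.4]
side [  0 267  38  21 432] [ 16.5 275.5]
side [ 53 287   3   4  10] [ 54.  288.8]
side [ 20 311   5   6  15] [ 21.8 313.3]
side [ 45 312   4   4  12] [ 46.4 313.8]
side [ 26 318   4   6  11] [ 27.2 320.8]
side [ 21 320   4   6  14] [ 22.6 322.5]
0.006 [array([0.021, 0.023]), array([ 0.024, -0.002]), array([ 0.028, -0.029])]
0.036 [array([0.016, 0.023]), array([ 0.019, -0.001]), array([ 0.022, -0.028])]
0.07 [array([0.01 , 0.023]), array([ 0.013, -0.   ]), array([ 0.016, -0.026])]
0.1 [array([0.005, 0.02
[... 2014 characters left out ...]
9  20  11  33  64  73  91  94  98]
 [ 34  36  40  39  40  38  39  37  36  37  31  25  27  21  11  12  18  16  11  21  21  30  62]
 [ 49  46  44  35  44  42  43  40  38  43  39  39  34  39  25  23  23  20  16  20   0  14  18]
 [ 77  72  63  51  53  49  40  40  35  40  42  40  36  40  35  35  35  32  23  26  22  20   6]
 [ 79  78  89  75  71  76  57  49  42  51  36  40  39  40  36  39  42  41  39  37  34  23  22]
 [ 79  81 101  79  79  78  79  78  74  74  58  52  52  44  40  38  38  37  40  40  32  38  38]
 [ 74  77 102  79  79  78  78  79  76  78  78  74  77  67  55  43  49  48  36  34  41  40  39]
 [ 80  80  97  78  80  81  78  77  73  78  77  76  73  77  77  76  73  64  53  48  49  46  38]]
```

The flap edge matches the start image. The patch is about 20 px wide, which is right for the battery lying near the box floor (24 px would be expected at shelf height). I hand in the job.

```bash
python3 -c "
from rig import sign_off
print(sign_off())"
```

```text
the job is handed in; nothing more can be done
None
```

I handed the job in after about 10 s of the 43 s: the battery was pushed over the edge and, going by the top camera, lies near the box floor; the flap is shut, the bystanders look unmoved, and the one rough moment was the gripper knuckle pressing the roof edge with about 27 N (limit 40 N).

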